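# Heft and load parts cartons into the roller lanes

### The job

Two cartons that look alike stand on the workshop bench: one has a part in it, the other is nearly empty. First lift one end of either carton slightly, with its other end still resting on the bench, to feel by its weight which it is. Then set each carton gently, lengthways, on the open upper half of a roller lane and let it roll down until it rests squarely against the stop: the full one in the lane that ends in a solid plate, the near-empty one in the lane that ends in two round posts; leave the spray can and the wrench alone.

Things in the scene. Friction and masses are not known exactly. Their poses are not given: they have to be found in the camera images.
- carton_1_center (a point): centre (half-way up) of carton 1, a closed plain cardboard box 130 mm long (its x axis), 60 mm wide (y), 75 mm high (z), upright on the bench (its top at height 0), safe to grip across its width. The two cartons look exactly alike and either may be the full one: full weighs 0.55 to 0.73 kg (5.4 to 7.2 N), near-empty 0.12 kg (1.2 N), contents in the middle; while one end rests on the bench the bench bears part of this
- carton_2_center (a point): centre (half-way up) of carton 2, a closed plain cardboard box 130 mm long (its x axis), 60 mm wide (y), 75 mm high (z), upright on the bench (its top at height 0), safe to grip across its width. The two cartons look exactly alike and either may be the full one: full weighs 0.55 to 0.73 kg (5.4 to 7.2 N), near-empty 0.12 kg (1.2 N), contents in the middle; while one end rests on the bench the bench bears part of this
- carton_1: carton 1 itself; origin at the centre of its underside
- carton_2: carton 2 itself; origin at the centre of its underside
- plate_lane: roller lane that ends in a solid plate across the bed (three wire hoops). Free-turning rollers, bed 310 mm long and 72 mm wide, sloping down to the stop at 0.15 rad; side rails stand 15 mm above the roller tops, hoops 97 mm, over the lower half only, the first 20 mm past the bed's middle. Origin under its middle; x level towards the stop, z up
- post_lane: roller lane that ends in two upright round posts (two wire hoops). Free-turning rollers, bed 310 mm long and 72 mm wide, sloping down to the stop at 0.15 rad; side rails stand 15 mm above the roller tops, hoops 97 mm, over the lower half only, the first 20 mm past the bed's middle. Origin under its middle; x level towards the stop, z up
- rack_base: black sheet 340 x 250 x 4 mm that carries the two lanes side by side, 124 mm apart, either one on the left
- plate_lane_load (a point): point on the roller tops, mid-width, where the middle of a carton's underside should be set down in the plate lane, in its open upper half; x axis points down the slope (0.15 rad below level), z square to the bed
- plate_lane_seat (a point): point on the roller tops, mid-width, where the middle of the underside of a carton comes to rest against the end plate; 165 mm down the slope from the load point; axes as there (x down the slope, z square to the bed)
- post_lane_load (a point): the same load point in the lane with the two posts; x axis points down the slope
- post_lane_seat (a point): the same resting point in the lane with the two posts; x axis points down the slope
- carton_1_end_a (a point): middle of the bottom edge of carton 1's end face, 65 mm along its +x axis
- carton_1_end_b (a point): middle of the bottom edge of carton 1's end face, 65 mm along its -x axis
- carton_2_end_a (a point): middle of the bottom edge of carton 2's end face, 65 mm along its +x axis
- carton_2_end_b (a point): middle of the bottom edge of carton 2's end face, 65 mm along its -x axis
- spray_can: bystander: upright aluminium spray can with a black cap and paper label, 58 mm across, 170 mm high; origin at the centre of its underside
- wrench: bystander: steel wrench, 160 mm long, lying on the bench; origin on the bench under its middle

How it is judged:
By the outcome, as a careful person would: the job done as asked, in the order asked, and still so for the second after the job is handed in, with the robot touching nothing.
It also fails if it takes over 72 s, if anything falls off the work surface, if the arm or the gripper's body presses on something with over 40 N, if the wrist force passes 120 N, or if a joint passes its speed limit or range.

### The arm

A 7-joint arm with a two-finger parallel gripper is mounted at the origin on the work surface. World frame = base frame: x ahead of the robot, y to its left, z up, the work surface at z = 0. Lengths are in mm, angles in rad, forces in N, time in s.
With the tool pointing down it reaches from about 350 to 900 mm from the base axis. Payload 7.2 kg.
Tool frame: the origin (TCP) lies between the finger pads; the fingertips stand 8 mm ahead of it and the grasp point (between the pads) lies 11 mm behind it; z points along the fingers, y is the line along which they close (so a half turn about z gives the same grasp; the last joint's range is limited). The gripper opens to 88 mm and grips with 3 to 60 N. Pads are 20 mm wide; open, the fingers measure 115 mm over their backs; the gripper's body (75 mm by 178 mm) begins 61 mm behind the grasp point.
Start: joints at [-1.181, 0.411, -0.013, 1.596, 0.006, 1.134, -0.082], TCP at [276.244, 560.641, 230.653] pointing down, gripper open.
Joint ranges: [-2.95, 2.95], [-0.29, 1.99], [-1.47, 1.44], [0.14, 2.54], [-1.03, 4.17], [0.13, 1.85], [-2.86, 2.86]. Speed limits (rad/s): [2.39, 2.39, 3.01, 3.01, 3.14, 3.14, 3.14].

### API

Orientations are given as a rotation vector (axis times angle).
In Python, from rig import bot gives the robot as it stands. The module is installed in compiled form; this text tells all that it offers.
- The arm moves only by the tool servo_tool, never from a script. Its argument "series" is text: rows parted by semicolons, each of 5 numbers parted by spaces: the shift along the tool's x, y, z in mm, then the turn about the tool's z in degrees, then the finger opening in mm, from 0 to 87.8. In form: tx ty tz spin claw; .... A call has 1 to 12 rows; each row is the pose to reach, as a shift and turn from the pose commanded when the call began, along the tool's axes at that moment; what a row does not reach only later rows make up. A row lasts 1/10 s, in which the tool goes at most 50 mm and 8.59 degrees, less where a joint would pass 70% of its speed; a pose out of reach is approached as far as the arm can. A call with a gripper value outside its range is refused whole. The fingers move at their own pace and stop on an object; the grip force is fixed at half the most. Time passes only in rows, so rows that repeat a pose let the fingers close. It gives the time, the measured TCP pose, the force, the opening and the grip force at its end, in the units of the state.
- bot.sense(): the state, without advancing time (a new reading comes with each control period).
- bot.grab_frame(name): name is "side" or "top" or "wrist"; returns the picture (400x640x3 uint8, red, green, blue); there is no depth.
- bot.camera_model(name): a dict with "fx", "fy", "cx", "cy" (pixels), "extrinsics" (4x4, takes a point from world to camera coordinates). Camera axes: x right, y down, z forward; pixel columns grow to the right and rows downward; lengths in mm; the calibration is good to about 2 mm. A picture is of the moment at which its call begins: read the wrist's pose just before it. camera_model takes no time and is no camera call; for the wrist camera it gives the pose at the moment of the call.
- bot.close_job(): hands the job in; it is judged then, once.
The state is a dict: "t": time; "qpos": joint angles; "joint_velocities": joint speeds; "joint_torque": joint torques, N m; "tool_pos": TCP position; "eef_rot": TCP orientation; "ft_force": force on the tool from outside, world axes, zero at the start; "moment": the same for the moment, N m; "opening": finger opening in mm; "grasp_force": force on a finger pad.
Only numpy, scipy, OpenCV 4.12 (cv2) and the standard library are available. Lean on these libraries where they do the work, as an engineer would, in place of code of your own. Each camera call takes 0.05 s, during which the arm holds its last target. There are 200 camera calls.

## Working session

There is one attempt and no reset: what is moved stays moved. The work goes in short steps, Python scripts to look and compute and a tool call to move; the robot and the scene stay as the last step left them, time stands still between calls to the robot, and variables do not carry over. Pictures are saved under pics/ and viewed, at most 12 in all, crops included, and the job is handed in when it is done.

Besides the shell and the picture viewer there is one more tool, called after "Request:" in YAML: its name, and indented under it one key for each argument. servo_tool: Moves the arm, as the interface text tells. Its arguments: {"type":"object","properties":{"series":{"type":"string"}},"required":["series"]}

```bash
mkdir -p pics; cat > h.py <<'E'
from rig import bot
import numpy as np, cv2
from scipy.spatial.transform import Rotation as R
def save(n,f):
    m=bot.camera_model(n); im=bot.grab_frame(n); cv2.imwrite(f'pics/{f}.png',im[:,:,::-1]); np.savez(f'pics/{f}.npz',E=m['extrinsics'],k=[m['fx'],m['fy'],m['cx'],m['cy']]); return im
def ray(f,u,v,z):
    d=np.load(f'pics/{f}.npz');E=d['E'];fx,fy,cx,cy=d['k']
    r=E[:3,:3].T@np.array([(u-cx)/fx,(v-cy)/fy,1]);c=-E[:3,:3].T@E[:3,3]
    return c+r*(z-c[2])/r[2]
def proj(f,p):
    d=np.load(f'pics/{f}.npz');E=d['E'];fx,fy,cx,cy=d['k']
    q=E[:3,:3]@np.array(p)+E[:3,3];return np.array([fx*q[0]/q[2]+cx,fy*q[1]/q[2]+cy])
def toolshift(p):
    s=bot.sense();return R.from_rotvec(s['eef_rot']).inv().apply(np.array(p)-s['tool_pos'])
E
python3 - <<'E'
from h import *
save('top','t0');save('side','s0')
s=bot.sense();print({k:np.round(v,3) for k,v in s.items()});print(R.from_rotvec(s['eef_rot']).as_matrix().round(3))
for f in('t0','s0'):
    d=np.load(f'pics/{f}.npz');E=d['E'];print(-E[:3,:3].T@E[:3,3],d['k'])
E
```

```text
{'t': np.float64(0.1), 'qpos': array([-1.181,  0.412, -0.013,  1.597,  0.006,  1.134, -0.082]), 'joint_velocities': array([-0.001, -0.001, -0.001, -0.   ,  0.001, -0.001,  0.   ]), 'joint_torque': array([ 3.0000e-03, -5.8909e+01,  6.4400e-01, -2.9171e+01, -5.4000e-02,
        1.4000e-02,  0.0000e+00]), 'tool_pos': array([276.059, 560.259, 229.917]), 'eef_rot': array([-7.130e-01, -3.059e+00,  2.000e-03]), 'ft_force': array([ 0.264, -0.255, -0.604]), 'moment': array([ 0.009, -0.008,  0.022]), 'grasp_force': np.float64(0.0), 'opening': np.float64(88.209)}
[[-0.897  0.442 -0.001]
 [ 0.442  0.897 -0.001]
 [-0.    -0.001 -1.   ]]
[370.2356843  -14.69948341 915.41505377] [370.42167158 370.42167158 315.59518145 199.71044079]
[ 122.106667   -613.34444812  695.67129509] [405.10634879 405.10634879 311.4655095  196.81675897]
```

View pics/t0.png

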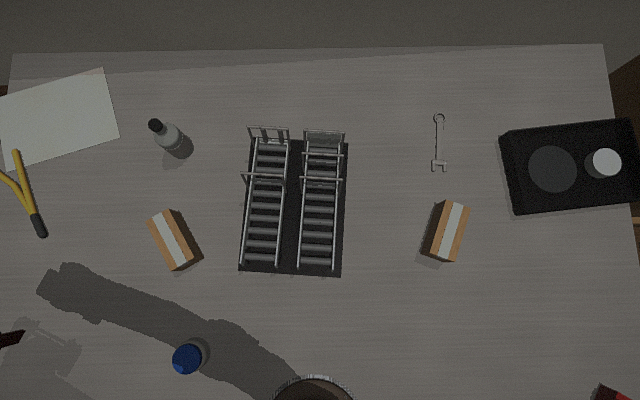

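View pics/s0.png

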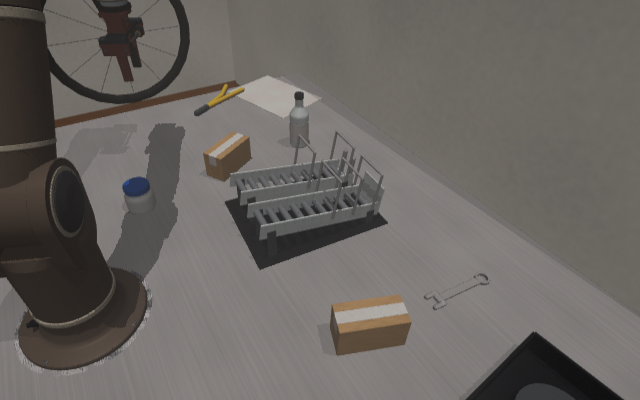

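The top view shows the cartons at about (173,241) and (446,231). The left lane (two posts, at about 251–288,130) and the right lane (plate at about 324,138) have their stops at the far end. The side view agrees: the plate and three hoops are on the near (−y) lane.

```bash
python3 - <<'E'
from h import *
im=cv2.imread('pics/t0.png');hsv=cv2.cvtColor(im,cv2.COLOR_BGR2HSV)
print('tcp',proj('t0',bot.sense()['tool_pos']))
for (x0,y0,x1,y1) in((130,195,215,285),(405,185,485,275)):
    sub=hsv[y0:y1,x0:x1]
    br=((sub[...,1]>90)&(sub[...,0]<25)&(sub[...,2]>120))|((sub[...,2]>165))
    br=cv2.morphologyEx(br.astype(np.uint8),cv2.MORPH_OPEN,np.ones((3,3)))
    c=max(cv2.findContours(br,0,2)[0],key=cv2.contourArea)
    b=cv2.boxPoints(cv2.minAreaRect(c))+[x0,y0]
    P=np.array([ray('t0',u,v,75) for u,v in b]);print(b.round(1).tolist());print(P.round(0),np.linalg.norm(P-np.roll(P,1,0),axis=1).round(0),P.mean(0).round(1))
# rack base black sheet corners, at z=4
for u,v in((239,270),(341,277),(348,143),(251,140)): print('base',ray('t0',u,v,4).round(0))
big=np.hstack([cv2.resize(im[110:290,225:365],None,fx=3,fy=3,interpolation=2),cv2.resize(im[190:280,125:215],(360,360)) if 0 else cv2.resize(np.vstack([im[190:280,130:220],im[185:275,400:490]]),None,fx=3,fy=3,interpolation=2)])
cv2.imwrite('pics/c0.png',np.clip(big*1.6,0,255).astype(np.uint8));print(big.shape)
E
```

```text
tcp [ -5.31282288 324.08393524]
[[150.0, 231.5], [156.5, 228.1], [176.1, 265.4], [169.6, 268.8]]
[[451. 363.  75.]
 [458. 349.  75.]
 [374. 300.  75.]
 [366. 314.  75.]] [97. 16. 97. 16.] [412.2 331.4  75. ]
[[429.4, 251.9], [443.1, 208.1], [450.4, 210.4], [436.7, 254.2]]
[[ 393. -268.   75.]
 [ 492. -306.   75.]
 [ 486. -323.   75.]
 [ 388. -284.   75.]] [ 17. 106.  17. 106.] [ 439.9 -295.4   75. ]
base [360. 174.   4.]
base [339. -72.   4.]
base [ 675. -101.    4.]
base [688. 149.   4.]
(540, 690, 3)
```

View pics/c0.png

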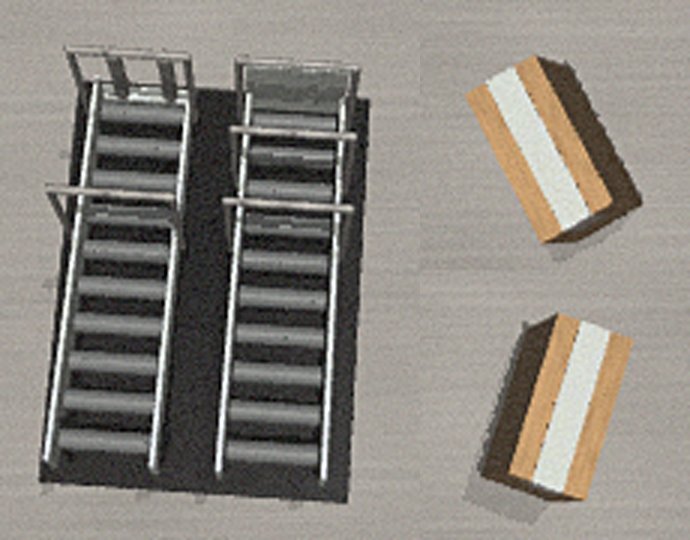

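The crop shows both carton tops cleanly. In it, carton 1's corners are (467,92), (537,55), (611,205) and (543,243), and carton 2's are (558,315), (633,338), (583,500) and (510,473). The post lane is on the left (+y) and the plate lane on the right.

```bash
python3 - <<'E'
from h import *
s=bot.sense();M=R.from_rotvec(s['eef_rot']).as_matrix();hy=np.degrees(np.arctan2(M[1,1],M[0,1]))
C={'c1':[(467,92),(537,55),(611,205),(543,243)],'c2':[(558,315),(633,338),(583,500),(510,473)]}
for n,c in C.items():
    off=(130,190) if n=='c1' else (400,185-90)
    P=np.array([ray('t0',(u-420)/3+off[0],v/3+off[1],75) for u,v in c])
    m=P.mean(0);e=np.linalg.norm(P-np.roll(P,1,0),axis=1);d=(P[0]+P[1]-P[2]-P[3])[:2];d/=np.linalg.norm(d)
    h=np.degrees(np.arctan2(d[1],d[0]));spin=[((hy-(h+90)+90)%180)-90]
    print(n,m.round(1),e.round(0),'axis',d.round(3),'head',h.round(1),'spin',spin)
    for k in(-57,0,57):
        p=m+np.r_[d*k,0];print(k,p.round(0),'shift to z=64:',toolshift([p[0],p[1],64]).round(1))
B=np.array([ray('t0',u/3+225,v/3+110,4) for u,v in((40,483),(347,501),(368,98),(84,86))]);print(B.round(0),np.linalg.norm(B-np.roll(B,1,0),axis=1),B.mean(0))
E
```

```text
c1 [432.3 317.1  75. ] [131.  59. 130.  56.] axis [0.878 0.478] head 28.6 spin [np.float64(-54.795552333107075)]
-57 [382. 290.  75.] shift to z=64: [-214.7 -195.4  166.2]
0 [432. 317.  75.] shift to z=64: [-247.6 -148.8  166.1]
57 [482. 344.  75.] shift to z=64: [-280.4 -102.3  166.1]
c2 [ 441.1 -319.1   75. ] [127.  59. 130.  57.] axis [ 0.932 -0.363] head -21.3 spin [np.float64(-4.962774936264282)]
-57 [ 388. -298.   75.] shift to z=64: [-479.9 -720.6  167. ]
0 [ 441. -319.   75.] shift to z=64: [-536.7 -715.7  167. ]
57 [ 494. -340.   75.] shift to z=64: [-593.5 -710.8  167. ]
[[ 358.  175.    4.]
 [ 339.  -72.    4.]
 [ 676. -100.    4.]
 [ 692.  143.    4.]] [335.41622672 247.64088517 338.32215888 243.60935087] [516.3390791   36.82307263   4.        ]
```

Request:
servo_tool:
  series: "-215 -195 60 -55 87.8;-215 -195 60 -55 87.8;-215 -195 60 -55 87.8;-215 -195 60 -55 87.8;-215 -195 60 -55 87.8;-215 -195 60 -55 87.8;-215 -195 60 -55 87.8;-215 -195 60 -55 87.8;-215 -195 60 -55 87.8;-215 -195 60 -55 87.8"

```text
t: 1.1
tool_pos: [382.5, 292.0, 170.8]
eef_rot: [-0.78, 3.043, 0.001]
ft_force: [0.1, -0.6, 0.2]
opening: 88.1
grasp_force: 0.0
```

```bash
python3 - <<'E'
from h import *
save('wrist','w1');s=bot.sense();print(s['tool_pos'],s['ft_force'],toolshift([382,290,64]))
M=R.from_rotvec(s['eef_rot']).as_matrix();print(M.round(3),s['qpos'])
print(proj('w1',[432.3,317.1,75]))
E
```

```text
[382.42372092 292.03039222 170.74848999] [-0.42611533 -0.30977687 -0.06750282] [  1.38169995  -1.62227698 106.74737125]
[[-0.876 -0.482  0.   ]
 [-0.482  0.876  0.001]
 [-0.     0.    -1.   ]] [-0.67196336  0.238373   -0.09402374  2.00150612  0.02780252  0.90250978
  1.29291612]
[319.21553417 267.06178985]
```

View pics/w1.png

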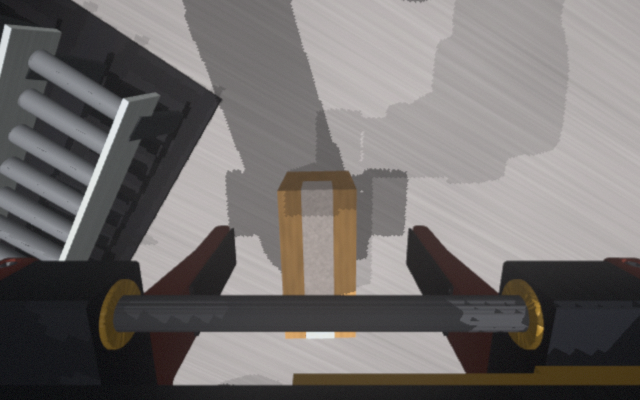

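The wrist view shows the carton centred between the fingers, with its near end at about (318,190) and its axis vertical in the picture. I'll descend at that end and close gradually.

Request:
servo_tool:
  series: "4 -1.5 50 0 87.8;4 -1.5 100 0 80;4 -1.5 110 0 70;4 -1.5 110 0 62;4 -1.5 110 0 62;4 -1.5 110 0 60;4 -1.5 110 0 59;4 -1.5 110 0 59;4 -1.5 110 0 59"

```text
t: 2.05
tool_pos: [381.3, 288.6, 62.6]
eef_rot: [-0.78, 3.04, 0.003]
ft_force: [-0.6, 0.3, 6.8]
opening: 59.6
grasp_force: 30.0
```

Request:
servo_tool:
  series: "0 0 -2 0 59;0 0 -4 0 59;0 0 -6 0 59;0 0 -8 0 59;0 0 -10 0 59;0 0 -10 0 59;0 0 -10 0 59"

```text
t: 2.75
tool_pos: [380.1, 287.5, 70.7]
eef_rot: [-0.78, 3.043, 0.0]
ft_force: [-0.1, -1.2, -1.1]
opening: 59.6
grasp_force: 30.0
```

```bash
python3 - <<'E'
from h import *
f=[];z=[]
save('side','s1')
for i in range(6):
    s=bot.sense();f.append(s['ft_force']);z.append(s['moment']);bot.grab_frame('top')
print(np.mean(f,0),np.std(f,0),np.mean(z,0),s['tool_pos'],s['opening'])
im=cv2.imread('pics/s1.png')[110:210,180:280];cv2.imwrite('pics/s1c.png',cv2.resize(im,None,fx=5,fy=5,interpolation=2))
E
```

```text
[ 0.03319272 -0.31590928 -1.46481865] [0.3533092  0.54752036 0.59935733] [ 0.03291138  0.05437097 -0.00932356] [380.10638261 287.39570181  70.54089506] 59.910258724879434
```

View pics/s1c.png

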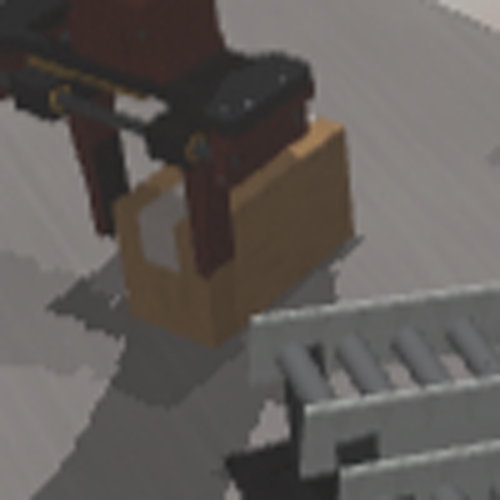

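```bash
python3 - <<'E'
from h import *
def brown(f):
    h=cv2.cvtColor(cv2.imread(f'pics/{f}.png'),cv2.COLOR_BGR2HSV);return (h[...,1]>80)&(h[...,0]<25)&(h[...,0]>5)
a,b=brown('s0'),brown('s1')
for u in range(200,256,3):
    r=[]
    for m in(a,b):
        i=np.where(m[125:195,u])[0]+125;r.append((i.min(),i.max()) if len(i) else None)
    print(u,r[0],r[1])
d=np.array([.878,.478,0]);n=np.array([-.478,.878,0]);c=np.array([432.3,317.1,0])
for k in(65,-65):
  for z in (0,8,75): print(k,z,proj('s0',c+k*d-30*n+[0,0,z]).round(1))
E
```

```text
200 None (np.int64(126), np.int64(126))
203 None (np.int64(127), np.int64(155))
206 (np.int64(151), np.int64(169)) (np.int64(128), np.int64(172))
209 (np.int64(149), np.int64(174)) (np.int64(147), np.int64(173))
212 (np.int64(146), np.int64(176)) (np.int64(144), np.int64(174))
215 (np.int64(144), np.int64(177)) (np.int64(144), np.int64(176))
218 (np.int64(142), np.int64(178)) (np.int64(137), np.int64(177))
221 (np.int64(140), np.int64(179)) (np.int64(166), np.int64(178))
224 (np.int64(138), np.int64(180)) (np.int64(163), np.int64(177))
227 (np.int64(135), np.int64(177)) (np.int64(147), np.int64(175))
230 (np.int64(133), np.int64(172)) (np.int64(145), np.int64(172))
233 (np.int64(132), np.int64(171)) (np.int64(142), np.int64(170))
236 (np.int64(142), np.int64(170)) (np.int64(140), np.int64(167))
239 (np.int64(139), np.int64(166)) (np.int64(138), np.int64(165))
242 (np.int64(137), np.int64(164)) (np.int64(135), np.int64(162))
245 (np.int64(136), np.int64(161)) (np.int64(134), np.int64(160))
248 (np.int64(137), np.int64(159)) (np.int64(136), np.int64(157))
251 None None
254 None None
65 0 [250.6 158.3]
65 8 [250.3 156.1]
65 75 [248.6 136.7]
-65 0 [222.5 181.3]
-65 8 [222.2 179. ]
-65 75 [219.1 158.9]
```

Both ends rose about 2 px and the force is about 1.3 N, so carton 1 is the near-empty one. The pads held it level, though, so this was not a one-end lift. I'll put it back and do a proper one-end lift on carton 2, with only a small corner patch gripped so that it can pivot.

Request:
servo_tool:
  series: "0 0 2 0 59;0 0 4 0 59;0 0 6 0 59;0 0 7 0 59;0 0 8 0 59;0 0 8 0 59;0 0 8 0 87.8;0 0 8 0 87.8;0 0 8 0 87.8;0 0 -30 0 87.8;0 0 -80 0 87.8;0 0 -110 0 87.8"

```text
t: 4.3
tool_pos: [380.8, 288.1, 183.6]
eef_rot: [-0.78, 3.041, 0.002]
ft_force: [1.1, 0.8, 0.3]
opening: 88.0
grasp_force: 0.0
```

```bash
python3 - <<'E'
from h import *
s=bot.sense();M=R.from_rotvec(s['eef_rot']).as_matrix();hy=np.degrees(np.arctan2(M[1,1],M[0,1]))
d=np.array([.932,-.363]);p=np.r_[441.1,-319.1]-d*66
print(s['tool_pos'],s['ft_force'],p,toolshift([*p,170]),((hy-(-21.3+90)+90)%180)-90, s['qpos'])
E
```

```text
[380.75082816 288.06287862 183.62994586] [1.06588229 0.78692969 0.29541638] [ 379.588 -295.142] [ 281.77574127 -510.64704277   12.53345029] 50.07324513298491 [-0.66612866  0.21485423 -0.09569717  1.99700872  0.02545761  0.92810903
  1.29814032]
```

Request:
servo_tool:
  series: "290 -510 0 50 87.8;290 -510 0 50 87.8;290 -510 0 50 87.8;290 -510 0 50 87.8;290 -510 0 50 87.8;290 -510 0 50 87.8;290 -510 0 50 87.8;290 -510 0 50 87.8;290 -510 0 50 87.8;290 -510 0 50 87.8;290 -510 0 50 87.8;290 -510 0 50 87.8"

```text
t: 5.5
tool_pos: [370.9, -302.3, 181.0]
eef_rot: [0.581, 3.086, -0.002]
ft_force: [0.6, 0.6, 0.7]
opening: 87.6
grasp_force: 0.0
```

Request:
servo_tool:
  series: "0 0 0 0 87.8;0 0 0 0 87.8"

```text
t: 5.7
tool_pos: [371.0, -299.3, 180.3]
eef_rot: [-0.581, -3.086, -0.0]
ft_force: [-0.0, 0.6, -0.0]
opening: 87.7
grasp_force: 0.0
```

```bash
python3 - <<'E'
from h import *
im=save('wrist','w2')
s=bot.sense();M=R.from_rotvec(s['eef_rot']).as_matrix();hy=np.degrees(np.arctan2(M[1,1],M[0,1]))
d=np.array([.932,-.363]);p=np.r_[441.1,-319.1]-d*66
print(s['tool_pos'],s['ft_force'],p,toolshift([*p,73]),hy-(68.7))
E
```

```text
[ 371.25337637 -298.27052005  180.30749893] [ 0.78410675  0.32643785 -0.63436208] [ 379.588 -295.142] [ -6.73936919   5.87166621 107.30450761] 0.0700335609085414
```

View pics/w2.png

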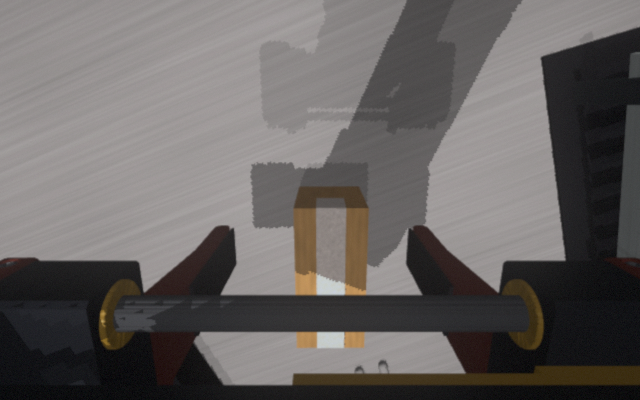

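The wrist view shows carton 2 aligned with the tool, its near top edge at row 207 and columns 294–368.

```bash
python3 - <<'E'
from h import *
e=ray('w2',331,207,75);f=ray('w2',332,347,75);print(e,f,np.linalg.norm(e-f));print(toolshift([*e[:2],73]))
d=np.load('pics/w1.npz');e=ray('w1',317,190,75);print(e)
E
```

```text
[ 381.91183048 -296.10625652   75.        ] [ 504.14245991 -341.80113305   75.        ] 130.49271440302482
[ -9.25465963   5.81433664 107.3020539 ]
[377.13789058 284.98789287  75.        ]
```

Request:
servo_tool:
  series: "-7 6 50 0 87.8;-7 6 90 0 87.8;-7 6 107 0 80;-7 6 107 0 80;-7 6 107 0 62;-7 6 107 0 62;-7 6 107 0 59;-7 6 107 0 59;-7 6 107 0 59;-7 6 107 0 59"

```text
t: 6.75
tool_pos: [381.1, -295.8, 74.8]
eef_rot: [0.578, 3.086, 0.001]
ft_force: [0.0, 3.7, 8.5]
opening: 59.5
grasp_force: 22.0
```

Request:
servo_tool:
  series: "0 0 -1 0 59;0 0 -2 0 59;0 0 -3 0 59;0 0 -4 0 59;0 0 -5 0 59;0 0 -6 0 59;0 0 -6 0 59;0 0 -6 0 59"

```text
t: 7.55
tool_pos: [379.9, -296.1, 79.6]
eef_rot: [-0.579, -3.087, -0.0]
ft_force: [0.1, -0.7, -4.8]
opening: 59.5
grasp_force: 21.8
```

```bash
python3 - <<'E'
from h import *
f=[];z=[]
save('side','s2')
for i in range(6):
    s=bot.sense();f.append(s['ft_force']);z.append(s['moment']);bot.grab_frame('top')
print(np.mean(f,0),np.std(f,0),np.mean(z,0),s['tool_pos'],s['opening'])
a,b=[cv2.cvtColor(cv2.imread(f'pics/{x}.png'),cv2.COLOR_BGR2HSV) for x in('s0','s2')]
a,b=[(h[...,1]>80)&(h[...,0]<25)&(h[...,0]>5) for h in(a,b)]
for u in range(330,412,5):
    print(u,[(lambda i:(i.min(),i.max()) if len(i) else 0)(np.where(m[290:365,u])[0]+290) for m in(a,b)])
d=np.array([.932,-.363,0]);n=np.array([.363,.932,0]);c=np.array([443,-319,0])
for k in(65,-65):
  for z in (0,8,75): print(k,z,proj('s0',c+k*d-30*n+[0,0,z]).round(1))
E
```

```text
[ 0.42519103 -0.43467433 -3.99454903] [0.31804436 0.27013178 0.54973476] [-0.05559518  0.10535134 -0.04365545] [ 379.95148366 -296.08510098   79.58240653] 59.237498053300534
330 [0, 0]
335 [(np.int64(304), np.int64(311)), (np.int64(340), np.int64(353))]
340 [(np.int64(303), np.int64(354)), (np.int64(334), np.int64(354))]
345 [(np.int64(302), np.int64(353)), (np.int64(338), np.int64(353))]
350 [(np.int64(302), np.int64(352)), (np.int64(336), np.int64(352))]
355 [(np.int64(301), np.int64(351)), (np.int64(303), np.int64(351))]
360 [(np.int64(300), np.int64(350)), (np.int64(334), np.int64(351))]
365 [(np.int64(299), np.int64(350)), (np.int64(300), np.int64(350))]
370 [(np.int64(299), np.int64(349)), (np.int64(299), np.int64(349))]
375 [(np.int64(298), np.int64(348)), (np.int64(298), np.int64(348))]
380 [(np.int64(297), np.int64(347)), (np.int64(297), np.int64(347))]
385 [(np.int64(297), np.int64(346)), (np.int64(297), np.int64(347))]
390 [(np.int64(296), np.int64(346)), (np.int64(296), np.int64(346))]
395 [(np.int64(295), np.int64(345)), (np.int64(296), np.int64(345))]
400 [(np.int64(296), np.int64(344)), (np.int64(297), np.int64(344))]
405 [(np.int64(314), np.int64(339)), (np.int64(315), np.int64(336))]
410 [(np.int64(319), np.int64(324)), (np.int64(321), np.int64(323))]
65 0 [403.7 343.9]
65 8 [404.5 341.6]
65 75 [411.  321.2]
-65 0 [336.  354.9]
-65 8 [336.3 352.7]
-65 75 [338.7 332.4]
```

Request:
servo_tool:
  series: "0 0 -1.5 0 59;0 0 -3 0 59;0 0 -4.5 0 59;0 0 -6 0 59;0 0 -6 0 59;0 0 -6 0 59"

```text
t: 8.5
tool_pos: [380.0, -296.1, 85.7]
eef_rot: [-0.579, -3.088, -0.0]
ft_force: [-0.7, -1.0, -4.9]
opening: 59.4
grasp_force: 21.8
```

```bash
cat > m.py <<'E'
from h import *
f=[];z=[]
save('side','s3')
for i in range(6):
    s=bot.sense();f.append(s['ft_force']);z.append(s['moment']);bot.grab_frame('top')
print(np.mean(f,0),np.mean(z,0),s['tool_pos'],s['opening'],s['grasp_force'])
b=cv2.cvtColor(cv2.imread('pics/s3.png'),cv2.COLOR_BGR2HSV)
m=(b[...,1]>80)&(b[...,0]<25)&(b[...,0]>5)
print([(u,(lambda i:(i.min(),i.max()) if len(i) else 0)(np.where(m[290:365,u])[0]+290)) for u in(335,340,350,365,375,385,400)])
cv2.imwrite('pics/s3c.png',cv2.resize(cv2.imread('pics/s3.png')[270:370,310:430],None,fx=5,fy=5,interpolation=2))
E
python3 m.py
```

```text
[ 0.41233354  0.24600392 -4.3671916 ] [0.08364439 0.05715482 0.02572398] [ 379.99402371 -296.02749918   85.55980777] 59.69687852617979 21.757043302059174
[(335, (np.int64(337), np.int64(352))), (340, (np.int64(337), np.int64(352))), (350, (np.int64(331), np.int64(351))), (365, (np.int64(331), np.int64(349))), (375, (np.int64(297), np.int64(348))), (385, (np.int64(296), np.int64(346))), (400, (np.int64(297), np.int64(344)))]
```

View pics/s3c.png

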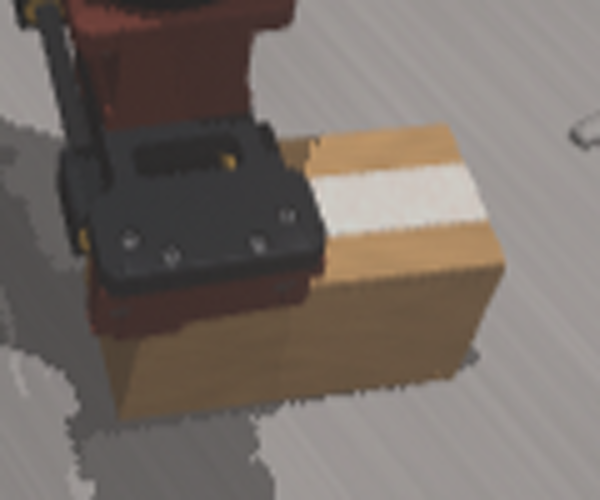

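The side crop shows the gripped end raised by about 2 px (7 mm), with the far bottom edge unchanged at row 344 and the force at about 4 N. That is a true one-end lift, and carton 2 is the full one. I'll lower it, release and re-grip at its middle.

Request:
servo_tool:
  series: "0 0 2 0 59;0 0 4 0 59;0 0 6 0 59;0 0 8 0 59;0 0 9 0 59;0 0 9 0 59;0 0 9 0 87.8;0 0 9 0 87.8;0 0 9 0 87.8;0 0 -20 0 87.8;0 0 -60 0 87.8;0 0 -60 0 87.8"

```text
t: 10.05
tool_pos: [382.5, -298.1, 149.8]
eef_rot: [0.578, 3.08, -0.003]
ft_force: [0.2, -1.0, 0.2]
opening: 87.8
grasp_force: 0.0
```

```bash
python3 - <<'E'
from h import *
s=bot.sense();print(s['tool_pos'],s['ft_force'])
p=(np.array([382,-296.1])+[504.1,-341.8])/2
print(p,toolshift([*p,34]))
im=cv2.imread('pics/s0.png')[125:270,222:392]
cv2.imwrite('pics/s0c.png',np.clip(cv2.resize(im,None,fx=4,fy=4,interpolation=2)*1.5,0,255).astype(np.uint8))
E
```

```text
[ 382.52841348 -298.11404001  149.81486926] [ 0.24876893 -0.96038945  0.19736076]
[ 443.05 -318.95] [-63.04557128   2.60826017 116.31223721]
```

View pics/s0c.png

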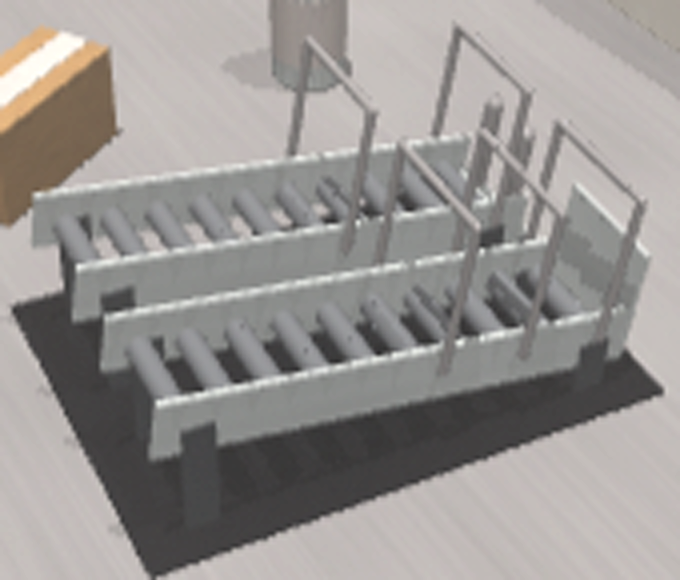

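The side crop shows the near top corners of the four rails at crop positions (35,195), (75,268), (105,315) and (155,402). I'll triangulate them against the top crop.

```bash
cat > tri.py <<'E'
from h import *
def tri(a,b):
    A=[];y=[]
    for f,(u,v) in(('t0',a),('s0',b)):
        d=np.load(f'pics/{f}.npz');E=d['E'];fx,fy,cx,cy=d['k'];P=E[:3]
        for r in((u-cx)/fx*P[2]-P[0],(v-cy)/fy*P[2]-P[1]): A.append(r[:3]);y.append(-r[3])
    p=np.linalg.lstsq(np.array(A),np.array(y),rcond=None)[0];return p,np.abs(proj('t0',p)-a).max(),np.abs(proj('s0',p)-b).max()
T=[(48,465),(155,470),(220,475),(325,480)];S=[(35,195),(75,268),(105,315),(155,402)]
Q=[]
for t,s in zip(T,S):
    p,e,g=tri(np.array([t[0]/3+225,t[1]/3+110]),np.array([s[0]/4+222,s[1]/4+125]));Q.append(p);print(p.round(1),e.round(2),g.round(2))
Q=np.array(Q)
h=np.arctan2(*(np.array([676,-100])-[339,-72])[::-1]);h2=np.arctan2(*(Q[3]-Q[0])[:2][::-1])+np.pi/2
print('heading base',np.degrees(h),'rails',np.degrees(h2))
for i,n in((0,'post'),(2,'plate')):
    m=(Q[i]+Q[i+1])/2;w=np.linalg.norm(Q[i]-Q[i+1]);hh=h2
    # rail end = -155 along bed, rail top = 15 above rollers; load -75
    ex=np.array([np.cos(.15)*np.cos(hh),np.cos(.15)*np.sin(hh),-np.sin(.15)]);ez=np.array([np.sin(.15)*np.cos(hh),np.sin(.15)*np.sin(hh),np.cos(.15)])
    print(n,'w',w.round(1),'load',(m+80*ex-15*ez).round(1))
# via base centre
c=np.array([516.3,36.8]);e=np.array([np.cos(h2),np.sin(h2)]);n=np.array([-e[1],e[0]])
for s in(62,-62): print('from base',(c+s*n-74*e).round(1))
E
python3 tri.py
```

```text
[374.8 147.7 104.3] 1.39 1.34
[368.4  71.2 104.6] 0.7 0.72
[364.7  24.2 106.2] 1.0 1.05
[359.1 -50.6 105.3] 0.66 0.73
heading base -4.749571018240603 rails -4.543594721878191
post w 76.8 load [448.2 103.4  77.7]
plate w 75.1 load [438.5 -19.3  79. ]
from base [447.4 104.5]
from base [437.6 -19.1]
```

Request:
servo_tool:
  series: "-63 2.5 40 0 87.8;-63 2.5 60 0 87.8;-63 2.5 90 0 87.8;-63 2.5 110 0 87.8;-63 2.5 116 0 87.8;-63 2.5 116 0 87.8;-63 2.5 116 0 87.8;-63 2.5 116 0 62;-63 2.5 116 0 59;-63 2.5 116 0 59;-63 2.5 115 0 59;-63 2.5 112 0 59"

```text
t: 11.25
tool_pos: [439.1, -316.3, 33.3]
eef_rot: [-0.579, -3.087, -0.001]
ft_force: [0.0, 0.0, -6.9]
opening: 60.1
grasp_force: 30.0
```

Request:
servo_tool:
  series: "0 0 -30 0 59;0 0 -75 0 59;0 0 -115 0 59;0 0 -130 0 59;0 0 -132 0 59;0 0 -132 0 59"

```text
t: 11.85
tool_pos: [439.3, -315.8, 164.9]
eef_rot: [-0.578, -3.087, -0.001]
ft_force: [-0.3, 1.0, -6.5]
opening: 60.1
grasp_force: 30.0
```

```bash
python3 - <<'E'
from h import *
f=[]
for i in range(4):
    s=bot.sense();f.append(s['ft_force']);bot.grab_frame('top')
M=R.from_rotvec(s['eef_rot']).as_matrix();hy=np.degrees(np.arctan2(M[1,1],M[0,1]))
print(np.mean(f,0),s['tool_pos'],s['opening'],toolshift([440,-19.3,162]),hy-85.4)
E
```

```text
[-0.28788959  0.05277049 -6.95176158] [ 438.78699468 -315.83489699  163.92778785] 59.80027476908949 [106.37940799 276.98185083   2.43123317] -16.623095138765365
```

Request:
servo_tool:
  series: "10 26 0 -1.5 59;21 55 0 -3 59;34 88 0 -5 59;47 122 0 -7 59;60 156 0 -9 59;73 190 0 -11 59;84 220 0 -13 59;94 245 0 -15 59;101 263 0 -16 59;105 273 0 -16.6 59;106 277 0 -16.6 59;106 277 0 -16.6 59"

```text
t: 13.25
tool_pos: [441.2, -20.3, 165.3]
eef_rot: [-0.128, -3.139, 0.001]
ft_force: [0.1, -0.8, -6.5]
opening: 59.7
grasp_force: 30.0
```

```bash
python3 - <<'E'
from h import *
im=save('top','t1');bot.grab_frame('top');s=bot.sense()
M=R.from_rotvec(s['eef_rot']).as_matrix();hy=np.degrees(np.arctan2(M[1,1],M[0,1]))
print(s['tool_pos'],s['ft_force'],toolshift([440,-19.3,122]),hy)
w=save('wrist','w3')
a=cv2.imread('pics/t1.png')[110:290,225:365];b=cv2.imread('pics/w3.png')
cv2.imwrite('pics/d1.png',np.hstack([cv2.resize(a,(311,400)),cv2.resize(b,(480,300))[:400] if 0 else cv2.copyMakeBorder(cv2.resize(b,(480,300)),0,100,0,0,0)]))
E
```

```text
[441.21744289 -21.13921548 165.50560783] [-0.35912048 -0.01119471 -6.54133239] [ 1.35763461  1.75539418 43.50492171] 85.27183635419308
```

View pics/d1.png

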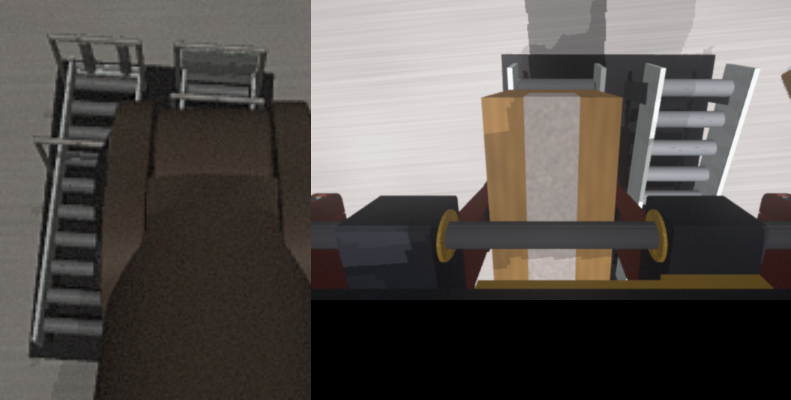

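The wrist view shows the carton over the plate lane, with the lane's near rail ends on either side of it at composite columns ~511 and ~601, row 66. I'll check the lateral alignment.

```bash
python3 - <<'E'
from h import *
s=bot.sense();t=s['tool_pos']
g=cv2.cvtColor(cv2.imread('pics/w3.png'),cv2.COLOR_BGR2GRAY)
for r in(92,100,108): print(r,[int(x) for x in g[r,255:290]],[int(x) for x in g[r,372:402]])
for u in(266,388): print(u,ray('w3',u,88,105.3).round(1),toolshift(ray('w3',u,88,105.3)).round(1))
E
```

```text
92 [112, 89, 87, 87, 85, 104, 197, 241, 247, 247, 247, 247, 242, 182, 115, 103, 105, 103, 103, 104, 102, 92, 82, 81, 82, 77, 77, 77, 74, 76, 77, 76, 73, 75, 75] [36, 38, 35, 35, 44, 84, 96, 96, 95, 95, 96, 97, 97, 97, 103, 134, 148, 149, 151, 151, 146, 119, 78, 59, 55, 57, 58, 55, 56, 56]
100 [126, 89, 85, 88, 86, 90, 135, 230, 246, 247, 247, 247, 245, 213, 140, 109, 104, 104, 102, 104, 102, 91, 84, 80, 78, 78, 78, 76, 59, 50, 47, 50, 50, 48, 55] [37, 35, 35, 40, 59, 86, 97, 96, 96, 97, 99, 96, 95, 101, 126, 143, 148, 149, 149, 148, 136, 93, 61, 56, 55, 56, 54, 55, 55, 57]
108 [156, 99, 86, 85, 85, 85, 103, 193, 239, 245, 246, 246, 246, 233, 167, 111, 101, 104, 104, 101, 102, 97, 94, 92, 92, 90, 93, 93, 91, 91, 93, 91, 91, 90, 91] [86, 86, 87, 87, 87, 90, 95, 96, 97, 97, 99, 94, 97, 108, 136, 148, 148, 148, 149, 144, 105, 67, 56, 55, 56, 55, 54, 53, 56, 53]
266 [359.1 -48.5 105.3] [ 79.5 -34.   60.3]
388 [365.1  24.4 105.3] [79.5 39.2 60.2]
```

Request:
servo_tool:
  series: "1.5 2.5 10 0 59;1.5 2.5 22 0 59;1.5 2.5 33 0 59;1.5 2.5 39 0 59;1.5 2.5 42 0 59;1.5 2.5 44 0 59;1.5 2.5 45 0 59;1.5 2.5 45 0 59"

```text
t: 14.2
tool_pos: [440.2, -17.4, 120.8]
eef_rot: [0.127, 3.139, 0.0]
ft_force: [-0.3, -0.5, -6.4]
opening: 60.0
grasp_force: 30.0
```

Request:
servo_tool:
  series: "0 0 1.5 0 59;0 0 3 0 59;0 0 4 0 59;0 0 4 0 59"

```text
t: 14.6
tool_pos: [440.4, -17.4, 117.1]
eef_rot: [0.127, 3.138, 0.0]
ft_force: [0.3, -0.4, -0.2]
opening: 59.7
grasp_force: 30.0
```

Request:
servo_tool:
  series: "0 0 1 0 59;0 0 2 0 59;0 0 3 0 59;0 0 3 0 59"

```text
t: 15.0
tool_pos: [440.4, -17.3, 113.8]
eef_rot: [0.127, 3.138, 0.0]
ft_force: [0.8, -0.5, 4.1]
opening: 60.4
grasp_force: 30.0
```

Request:
servo_tool:
  series: "0 0 1 0 59;0 0 2 0 59;0 0 3 0 59;0 0 3 0 59"

```text
t: 15.4
tool_pos: [440.4, -17.4, 110.8]
eef_rot: [0.127, 3.138, 0.0]
ft_force: [1.6, -0.1, 3.3]
opening: 59.8
grasp_force: 30.0
```

Request:
servo_tool:
  series: "0 0 1 0 59;0 0 1 0 59;0 0 2 0 59;0 0 2 0 59"

```text
t: 15.8
tool_pos: [440.6, -17.4, 108.9]
eef_rot: [0.127, 3.138, 0.0]
ft_force: [2.2, -0.2, 3.9]
opening: 59.9
grasp_force: 30.0
```

Request:
servo_tool:
  series: "0 0 0.7 0 59;0 0 1.5 0 59;0 0 1.5 0 59"

```text
t: 16.1
tool_pos: [441.4, -17.4, 107.9]
eef_rot: [0.127, 3.136, 0.0]
ft_force: [2.5, 0.5, 8.7]
opening: 59.9
grasp_force: 30.0
```

Request:
servo_tool:
  series: "0 0 -0.7 0 59;0 0 -0.7 0 75;0 0 -0.7 0 87.8;0 0 -0.7 0 87.8;0 0 -0.7 0 87.8;0 0 -20 0 87.8;0 0 -60 0 87.8;0 0 -80 0 87.8;0 0 -80 0 87.8"

```text
t: 17.0
tool_pos: [441.5, -17.3, 189.6]
eef_rot: [0.127, 3.134, 0.002]
ft_force: [-0.5, -0.3, -1.0]
opening: 87.7
grasp_force: 0.0
```

```bash
python3 - <<'E'
from h import *
s=bot.sense();print(s['tool_pos'],s['ft_force'])
M=R.from_rotvec(s['eef_rot']).as_matrix();hy=np.degrees(np.arctan2(M[1,1],M[0,1]))
save('side','s4')
# carton1 centre from w1 near-end edge
e=ray('w1',317,190,75)[:2];c=e+65*np.array([.878,.478]);print('c1',c)
print(toolshift([432,317,185]),hy-118.6,toolshift([432,317,185])*[1,1,0])
b=cv2.cvtColor(cv2.imread('pics/s4.png'),cv2.COLOR_BGR2HSV);m=((b[...,1]>80)&(b[...,0]<25)&(b[...,0]>5)).astype(np.uint8)
n,l,st,ce=cv2.connectedComponentsWithStats(m)
print([(st[i].tolist(),ce[i].round()) for i in range(1,n) if st[i][4]>150])
print('seat proj',proj('s4',[438+163*np.cos(.0797),-19.2-163*np.sin(.0797),78-24.6+37]))
E
```

```text
[441.51711559 -17.32010498 189.55914564] [-0.47751078 -0.25453207 -1.02997016]
c1 [434.20789058 316.05789287]
[ 35.48051538 332.43986132   3.23637062] -33.232327178522425 [ 35.48051538 332.43986132   0.        ]
[([45, 81, 199, 49, 1531], array([151., 104.])), ([203, 132, 47, 49, 1193], array([228., 158.])), ([318, 172, 22, 39, 411], array([328., 193.])), ([357, 176, 23, 29, 401], array([368., 190.])), ([337, 179, 24, 30, 443], array([348., 194.]))]
seat proj [348.80383473 189.34977252]
```

Request:
servo_tool:
  series: "35 332 0 -33 87.8;35 332 0 -33 87.8;35 332 0 -33 87.8;35 332 0 -33 87.8;35 332 0 -33 87.8;35 332 0 -33 87.8;35 332 0 -33 87.8;35 332 0 -33 87.8;35 332 0 -33 87.8;35 332 0 -33 87.8"

```text
t: 18.05
tool_pos: [431.7, 314.6, 186.1]
eef_rot: [0.767, -3.045, 0.002]
ft_force: [-0.3, -0.4, 0.9]
opening: 88.0
grasp_force: 0.0
```

```bash
python3 - <<'E'
from h import *
bot.grab_frame('top');save('wrist','w4');s=bot.sense();print(s['tool_pos'])
M=R.from_rotvec(s['eef_rot']).as_matrix();print(np.degrees(np.arctan2(M[1,1],M[0,1])))
b=cv2.cvtColor(cv2.imread('pics/w4.png'),cv2.COLOR_BGR2HSV);m=(b[...,1]>80)&(b[...,0]<25)&(b[...,0]>5)
for r in range(110,235,8):
    i=np.where(m[r,240:400])[0]+240;print(r,(i.min(),i.max()) if len(i) else None, b[r,318])
print(proj('w4',[377.1,285,75]),proj('w4',[377.1,285,0]))
E
```

```text
[432.13071582 314.68014617 186.78726959]
118.2427459625754
110 None [ 8 11 97]
118 (np.int64(283), np.int64(361)) [  5  19 150]
126 (np.int64(283), np.int64(360)) [  6  20 127]
134 (np.int64(283), np.int64(360)) [  8  22 128]
142 (np.int64(284), np.int64(360)) [  9  20 128]
150 (np.int64(284), np.int64(360)) [  7  18 129]
158 (np.int64(285), np.int64(360)) [  8  21 131]
166 (np.int64(285), np.int64(360)) [ 15  24 127]
174 (np.int64(286), np.int64(361)) [ 12  20 128]
182 (np.int64(286), np.int64(361)) [  8  22 127]
190 (np.int64(286), np.int64(360)) [ 12  20 127]
198 (np.int64(287), np.int64(360)) [  6  20 127]
206 (np.int64(287), np.int64(360)) [  8  20 143]
214 (np.int64(288), np.int64(360)) [  8  18 157]
222 (np.int64(288), np.int64(360)) [ 12  21 159]
230 (np.int64(288), np.int64(360)) [  5  18 158]
[321.90107637 115.72192662] [321.70645274 113.1182295 ]
```

```bash
python3 - <<'E'
from h import *
for u,v in((322,117),(324,230)): p=ray('w4',u,v,75);print(p,toolshift([*p[:2],34]))
E
```

```text
[377.89666453 285.51445293  75.        ] [6.14664432e+01 4.68247039e-02 1.52832568e+02]
[457.42510184 330.24702999  75.        ] [-29.76197989   1.82051399 152.7645046 ]
```

Request:
servo_tool:
  series: "-3.5 1.2 45 -1 87.8;-3.5 1.2 90 -1 87.8;-3.5 1.2 125 -1 87.8;-3.5 1.2 145 -1 87.8;-3.5 1.2 152 -1 87.8;-3.5 1.2 152 -1 87.8;-3.5 1.2 152 -1 62;-3.5 1.2 152 -1 59;-3.5 1.2 152 -1 59;-3.5 1.2 151 -1 59"

```text
t: 19.15
tool_pos: [434.6, 319.3, 36.9]
eef_rot: [-0.796, 3.038, 0.001]
ft_force: [1.6, -0.4, -1.0]
opening: 60.7
grasp_force: 0.2
```

Request:
servo_tool:
  series: "0 0 -5 0 59;0 0 -30 0 59;0 0 -75 0 59;0 0 -115 0 59;0 0 -130 0 59;0 0 -132 0 59;0 0 -132 0 59"

```text
t: 19.85
tool_pos: [434.1, 319.0, 168.1]
eef_rot: [-0.797, 3.039, 0.0]
ft_force: [-0.3, -0.2, -1.1]
opening: 60.1
grasp_force: 30.0
```

```bash
python3 - <<'E'
from h import *
f=[]
for i in range(3):
    s=bot.sense();f.append(s['ft_force']);bot.grab_frame('top')
M=R.from_rotvec(s['eef_rot']).as_matrix();hy=np.degrees(np.arctan2(M[1,1],M[0,1]))
# plate-lane success: TCP (440.4,-17.4); lane offset 124 along lane normal
n=np.array([np.sin(.0797),np.cos(.0797)]);p=np.r_[440.4,-17.4]+124*n+ [4*np.cos(.08),-4*np.sin(.08)]
print(np.mean(f,0),s['tool_pos'],s['opening'],p,toolshift([*p,165]),hy-85.4)
E
```

```text
[ 0.13852131  0.00689586 -1.48593439] [433.58132951 318.50543163 166.80993683] 59.8087240085433 [454.25954741 105.88672007] [  86.28749515 -195.40965874    2.0008351 ] 33.980031138457534
```

Request:
servo_tool:
  series: "8 -18 0 3 59;19 -43 0 7 59;31 -70 0 12 59;43 -98 0 17 59;55 -125 0 22 59;66 -150 0 27 59;76 -172 0 31 59;83 -187 0 34 59;86 -195 0 34 59;86 -195 0 34 59;86 -195 0 34 59"

```text
t: 21.1
tool_pos: [455.1, 107.9, 168.1]
eef_rot: [-0.124, -3.139, -0.001]
ft_force: [0.0, -0.0, -1.0]
opening: 59.7
grasp_force: 30.0
```

```bash
python3 - <<'E'
from h import *
bot.grab_frame('top');save('wrist','w5');s=bot.sense()
M=R.from_rotvec(s['eef_rot']).as_matrix();hy=np.degrees(np.arctan2(M[1,1],M[0,1]))
print(s['tool_pos'],hy,toolshift([454.3,105.9,122]))
g=cv2.cvtColor(cv2.imread('pics/w5.png'),cv2.COLOR_BGR2GRAY)
for z in((371.6,109.5),(374.8,147.7),(368.4,71.2)): print(proj('w5',[*z,104.8]))
for r in(70,78,86,94): print(r,[(i,int(g[r,i])) for i in range(245,290,2)],[(i,int(g[r,i])) for i in range(370,410,2)])
E
```

```text
[455.00150779 108.13969656 168.0797771 ] 85.50286234970274 [ 0.51822905 -2.30129582 46.07916761]
[314.03537755  81.77805638]
[377.3521661   82.12123424]
[250.50753514  81.44824275]
70 [(245, 45), (247, 45), (249, 44), (251, 48), (253, 44), (255, 47), (257, 48), (259, 44), (261, 44), (263, 44), (265, 43), (267, 43), (269, 43), (271, 47), (273, 47), (275, 42), (277, 44), (279, 46), (281, 44), (283, 42), (285, 43), (287, 44), (289, 43)] [(370, 82), (372, 85), (374, 79), (376, 80), (378, 82), (380, 86), (382, 83), (384, 82), (386, 84), (388, 85), (390, 130), (392, 184), (394, 186), (396, 185), (398, 186), (400, 185), (402, 186), (404, 186), (406, 187), (408, 187)]
78 [(245, 43), (247, 42), (249, 44), (251, 41), (253, 44), (255, 42), (257, 44), (259, 41), (261, 44), (263, 47), (265, 47), (267, 48), (269, 41), (271, 42), (273, 44), (275, 43), (277, 42), (279, 43), (281, 40), (283, 39), (285, 41), (287, 43), (289, 42)] [(370, 72), (372, 75), (374, 74), (376, 72), (378, 74), (380, 75), (382, 73), (384, 76), (386, 77), (388, 77), (390, 163), (392, 194), (394, 194), (396, 193), (398, 194), (40
[... 358 characters left out ...]
376, 128), (378, 232), (380, 234), (382, 230), (384, 129), (386, 76), (388, 77), (390, 165), (392, 191), (394, 191), (396, 190), (398, 190), (400, 189), (402, 190), (404, 191), (406, 190), (408, 190)]
94 [(245, 47), (247, 42), (249, 40), (251, 44), (253, 128), (255, 150), (257, 151), (259, 134), (261, 101), (263, 98), (265, 97), (267, 97), (269, 55), (271, 40), (273, 44), (275, 44), (277, 43), (279, 40), (281, 42), (283, 37), (285, 38), (287, 39), (289, 37)] [(370, 106), (372, 106), (374, 105), (376, 174), (378, 246), (380, 247), (382, 243), (384, 91), (386, 72), (388, 81), (390, 178), (392, 193), (394, 194), (396, 192), (398, 192), (400, 192), (402, 192), (404, 192), (406, 190), (408, 191)]
```

View pics/w5.png

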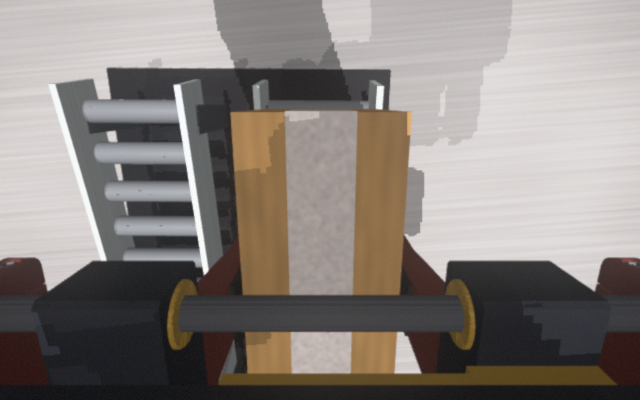

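The wrist view shows the carton over the post lane, with rail tops at columns 256 and 380 (mid 318), so I need about −2.6 mm in tool y.

Request:
servo_tool:
  series: "0.5 -2.6 10 0 59;0.5 -2.6 22 0 59;0.5 -2.6 32 0 59;0.5 -2.6 38 0 59;0.5 -2.6 42 0 59;0.5 -2.6 44 0 59;0.5 -2.6 45 0 59;0.5 -2.6 45 0 59"

```text
t: 22.0
tool_pos: [454.7, 104.3, 123.5]
eef_rot: [0.127, 3.138, 0.0]
ft_force: [0.5, -1.1, -0.5]
opening: 59.8
grasp_force: 30.0
```

Request:
servo_tool:
  series: "0 0 1.5 0 59;0 0 3 0 59;0 0 4 0 59;0 0 4 0 59"

```text
t: 22.4
tool_pos: [455.5, 104.4, 120.1]
eef_rot: [0.127, 3.137, 0.001]
ft_force: [-0.1, -1.6, 6.1]
opening: 59.7
grasp_force: 30.0
```

Request:
servo_tool:
  series: "0 0 1 0 59;0 0 2 0 59;0 0 3 0 59;0 0 3 0 59"

```text
t: 22.8
tool_pos: [455.7, 104.3, 117.3]
eef_rot: [0.127, 3.136, 0.001]
ft_force: [1.1, -1.4, 7.4]
opening: 60.1
grasp_force: 30.0
```

Request:
servo_tool:
  series: "0 0 1 0 59;0 0 2 0 59;0 0 3 0 59;0 0 3 0 59"

```text
t: 23.2
tool_pos: [456.0, 104.3, 114.4]
eef_rot: [0.127, 3.136, 0.001]
ft_force: [-0.1, -1.6, 7.5]
opening: 60.0
grasp_force: 30.0
```

Request:
servo_tool:
  series: "0 0 1 0 59;0 0 1.5 0 59;0 0 1.5 0 59"

```text
t: 23.5
tool_pos: [456.1, 104.3, 113.0]
eef_rot: [0.127, 3.135, 0.001]
ft_force: [2.1, -1.9, 7.6]
opening: 60.2
grasp_force: 30.0
```

Request:
servo_tool:
  series: "0 0 1 0 59;0 0 1.5 0 59;0 0 1.5 0 59"

```text
t: 23.8
tool_pos: [457.3, 104.3, 112.4]
eef_rot: [0.127, 3.133, 0.002]
ft_force: [2.6, -3.2, 15.7]
opening: 60.2
grasp_force: 30.0
```

Request:
servo_tool:
  series: "0 0 -1 0 59;0 0 -1.6 0 59;0 0 -1.6 0 59;0 0 -1.6 0 75;0 0 -1.6 0 87.8;0 0 -1.6 0 87.8;0 0 -1.6 0 87.8;0 0 -20 0 87.8;0 0 -60 0 87.8;0 0 -100 0 87.8;0 0 -130 0 87.8"

```text
t: 24.9
tool_pos: [454.5, 104.4, 242.2]
eef_rot: [0.127, 3.138, 0.001]
ft_force: [1.1, 0.8, 0.3]
opening: 87.8
grasp_force: 0.0
```

Request:
servo_tool:
  series: "30 30 -20 0 87.8;60 80 -20 0 87.8;60 130 -20 0 87.8;60 180 -20 0 87.8;60 230 -20 0 87.8;60 280 -20 0 87.8;60 330 -20 0 87.8;60 370 -20 0 87.8;60 370 -20 0 87.8;60 370 -20 0 87.8;60 370 -20 0 87.8"

```text
t: 26.0
tool_pos: [424.8, 476.7, 259.8]
eef_rot: [-0.129, -3.139, 0.002]
ft_force: [0.4, -0.8, 0.0]
opening: 87.8
grasp_force: 0.0
```

```bash
python3 - <<'E'
from h import *
save('top','t9');save('side','s9');print(bot.sense()['t'],bot.sense()['tool_pos'])
a=cv2.imread('pics/t9.png')[110:290,225:365];b=cv2.imread('pics/s9.png')[120:270,215:395]
cv2.imwrite('pics/f.png',np.clip(np.hstack([cv2.resize(a,(311,400),interpolation=2),cv2.resize(b,(480,400),interpolation=2)])*1.4,0,255).astype(np.uint8))
E
```

```text
26.1 [425.02860469 476.52863306 260.55925492]
```

View pics/f.png

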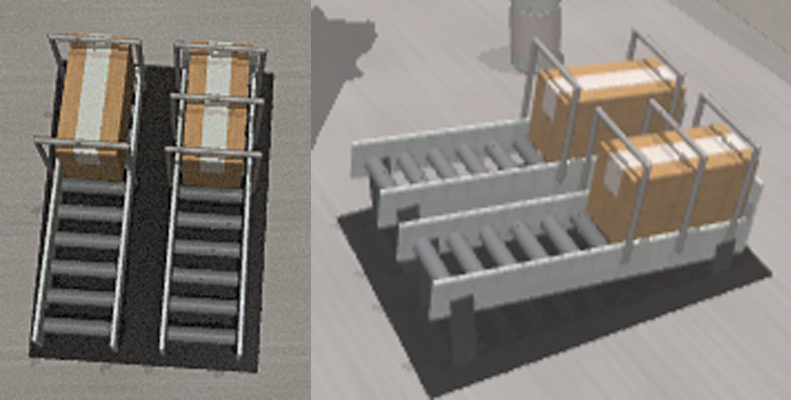

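The final view shows both cartons lying squarely in the lower ends of their lanes: the full one at the plate (right) and the near-empty one at the posts (left). The arm is clear of everything.

```bash
python3 -c "
from h import *
print(bot.close_job())"
```

```text
the job is handed in; nothing more can be done
None
```

The job is handed in: the full carton (carton 2, 6.9 N) rests at the plate and the near-empty one (carton 1) at the posts, but my first weighing try raised carton 1 about 7 mm off the bench at both ends before I put it back and weighed carton 2 properly by one end.

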